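# Put the toggle clamp away and snap the sealed case shut

### The job

Put the toggle clamp that lies on its side on the bench into the empty part of the open case, lying on its side on the foam. Then swing the lid over and press it down on its rubber seal until the red clip snaps over the lid's lip and holds it shut by itself. Leave the other things on the bench where they are.

Things in the scene. Friction and masses are not known exactly. Their poses are not given: they have to be found in the camera images.
- clamp: Loose toggle clamp to put away, 0.24 kg, zinc-plated with a navy dipped handle; it is shut and lies on its side. Outline seen from above 111 mm (x) by 140 mm (y), 29 mm high. Origin near the middle of the outline, on the bench; z up as it lies, +y towards the handle's end, +x the way its arm points. In its own frame it spans x -45 to +66 mm, y -70 to +71 mm.
- clamp_grip (a point): Point to pinch: middle of the navy handle grip, on its half nearer the body, 10 mm above the bench as the clamp lies. The grip there is 20 mm wide, 14 mm thick, straight for 60 mm, and leans 0.10 rad from the clamp's +y towards -x (pinch along the clamp's x turned by +0.10 rad). In the clamp's frame (-28.5, 9.3, 10) mm; the centre of mass is 44 mm away, towards the body.
- clamp_boss (a point): Centre of the block at the end of the clamp's arm that carries the spindle; in the clamp's frame (56, -29, 12) mm.
- case: Dark dust-tight case, fixed to the bench. Origin: centre of its underside, z up; the clip's front faces its -x, the hinge is at +x. Base 190 mm (x) by 260 mm (y), 62 mm high, walls 6 mm. Grey foam floor at z 10 mm, free over x -89 to +89, y -121 to +80 mm; beyond that a foam block with spare spindles, 44 mm high. An orange rubber seal stands 5.5 mm proud of the rim all round. A carrying handle stands out to y +164 mm.
- hinge_mid (a point): Middle of the lid's hinge axis, in the case's frame at (97, 0, 62) mm; the axis runs along the case's y.
- lid (a joint): Lid angle, rad: 0 = rim on rim, 1.57 = upright, up to 1.95. Lid 190 x 260 mm, 25 mm deep, 0.3 kg; shut, its top is 87 mm above the bench. A friction hinge (0.4 N m) keeps it where it is left. It meets the clip at 0.06, the seal at 0.029. The clip catches at about 10 N at the free edge, rim on rim takes 15 N; more nearer the hinge. Latched it rests at 0.008; let go before, it rises to 0.029.
- lid_edge (a point): Middle of the lid's free edge on its outer face, 192 mm from the hinge axis. When shut: (-95, 0, 87) mm in the case's frame.
- clip (a joint): Angle of the red spring clip on the middle of the case's front wall, in rad: 0 = upright (its rest), grows as it is bent outwards, to 0.30. The lid's lip bends it out to about 0.08 while passing, then it springs back over the lip by itself.
- clip_top (a point): Top of the red clip (66 mm wide), about (-105, 0, 85) mm in the case's frame. Its hook reaches over the lid's lip, not over the lid; do not block it.
- standing_clamp: Second toggle clamp, standing upright on its 46 by 28 mm foot, 140 mm high; a bystander, easily tipped. Origin under its foot.
- screwdriver: Screwdriver lying on the bench, bystander. Origin at its middle, x along it.
- offcut: Light wood offcut 120 by 45 by 22 mm, bystander. Origin at the centre of its underside.
- push_block: Red plastic push block, foot 80 by 60 mm, 42 mm high, bystander. Origin at the centre of its underside.
Not all that is in view belongs to the job. What is shaped like the clamp but brown or orange is not meant.

How it is judged (in metres and radians):
On the way, in this order (a step that is already met when the one before it is completed fails the run):
1. The clamp lies on its side on the case's foam, let go, with the lid still open (x of clamp_grip in the frame of case between -0.09 and 0.09 m and y of clamp_grip in the frame of case between -0.125 and 0.085 m and z of clamp_grip in the frame of case between 0.01 and 0.034 m and x of clamp_boss in the frame of case between -0.09 and 0.09 m and y of clamp_boss in the frame of case between -0.125 and 0.085 m and z of clamp_boss in the frame of case between 0.01 and 0.034 m and angle between the z axis of clamp and the z axis of case, either way round below 0.2 rad and linear speed of clamp below 0.03 m/s and contact force between the fingers and clamp below 0.2 N and value of joint lid above 0.3 rad), for 0.2 s.
2. The lid is pressed down past the clip's hook and the clip has sprung back (value of joint lid below 0.014 rad and value of joint clip below 0.02 rad), for 0.1 s.
At the end, for the whole second after the job is handed in: The clamp lies on its side (within 0.2 rad) on the foam inside the case, at rest; the lid is shut (below 0.014 rad) and still, held against the seal by the clip, which has sprung back (below 0.02 rad) (all of step 2 and x of clamp_grip in the frame of case between -0.09 and 0.09 m and y of clamp_grip in the frame of case between -0.125 and 0.085 m and z of clamp_grip in the frame of case between 0.01 and 0.034 m and x of clamp_boss in the frame of case between -0.09 and 0.09 m and y of clamp_boss in the frame of case between -0.125 and 0.085 m and z of clamp_boss in the frame of case between 0.01 and 0.034 m and angle between the z axis of clamp and the z axis of case, either way round below 0.2 rad and linear speed of clamp below 0.03 m/s and velocity of joint lid between -0.03 and 0.03 rad/s); the robot touches nothing.
It fails at once if Another thing on the bench is shifted by more than 30 mm (distance of any of standing_clamp, screwdriver, offcut, push_block from where it was at the start of the episode above 0.03 m).
It fails at once if The standing clamp is tipped (angle between standing_clamp's own z axis and vertical above 0.4 rad).
It also fails if it takes over 58 s, if anything falls off the work surface, if the arm or the gripper's body presses on something with over 40 N, if the wrist force passes 120 N, or if a joint passes its speed limit or range.

### The arm

A 7-joint arm with a two-finger parallel gripper is mounted at the origin on the work surface. World frame = base frame: x ahead of the robot, y to its left, z up, the work surface at z = 0. Lengths are in m, angles in degrees, forces in N, time in s.
With the tool pointing down it reaches from about 0.425 to 0.875 m from the base axis. Payload 4.7 kg.
Tool frame: the origin (TCP) lies on the mounting face of the last link; the fingertips stand 182 mm ahead of it and the grasp point (between the pads) lies env.grip_depth ahead of it (env.grip_depth is the distance from the TCP to the grasp point, in m); x points along the fingers, y is the direction in which the jaws open and shut, and the axes are right-handed (so a half turn about x gives the same grasp; the last joint's range is limited). The gripper opens to 87 mm and grips with 3 to 60 N. Pads are 19 mm wide; open, the fingers measure 117 mm over their backs; the gripper's body (75 mm by 190 mm) begins 51 mm behind the grasp point.
Start: joints at [65.438, 18.392, -4.016, 83.108, 1.295, 78.541, -3.26], TCP at [0.278, -0.587, 0.405] pointing down, gripper open.
Joint ranges: [-163.93, 163.93], [-17.29, 119.83], [-79.2, 71.16], [3.27, 140.29], [-89.18, 269.18], [5.43, 117.66], [-154.24, 154.24]. Speed limits (degrees/s): [147.25, 147.25, 180, 180, 180, 180, 180].

### API

Orientations are given as [roll, pitch, yaw] about the fixed x, y, z axes, in that order (R = Rz(yaw) Ry(pitch) Rx(roll)).
In Python, from cell import sensors, viewer, env gives the robot as it stands.
- The arm moves only by the tool carry_out, never from a script. Its argument "moves" is a list of rows, each a list of 4 numbers: the shift along the world's x, y, z in cm, then the turn about the world's z in rad. In form: [[tx, ty, tz, spin], ...]. A call has 1 to 12 rows; each row shifts and turns the pose as measured when the row begins; what a row does not reach is not made up. A row lasts 1/10 s, in which the tool goes at most 50 mm and 8.59 degrees, less where a joint would pass 70% of its speed; a pose out of reach is approached as far as the arm can. A call with a gripper value outside its range is refused whole. "hand" is the finger opening in cm, from 0 to 8.7, set as the call begins (left out, the last holds). The fingers move at their own pace and stop on an object; "force" is the grip in N (left out, the last holds). Time passes only in rows, so rows that do not move let the fingers close. It gives the time, the measured TCP pose, the force and the opening at its end, in the units of the state.
- sensors.get_obs(): the state, without advancing time (a new reading comes with each control period).
- viewer.read_camera(name): name is "scene" or "top" or "wrist"; returns the picture (400x640x3 uint8, red, green, blue); there is no depth.
- viewer.camera_model(name): a dict with "K" (3x3 intrinsics, pixels), "extrinsics" (4x4, takes a point from world to camera coordinates). Camera axes: x right, y down, z forward; pixel columns grow to the right and rows downward; lengths in m; the calibration is good to about 2 mm. The wrist camera is an equidistant fisheye: a pixel r from the principal point sees the ray r / f radians off the axis. A picture is of the moment at which its call begins: read the wrist's pose just before it. camera_model takes no time and is no camera call; for the wrist camera it gives the pose at the moment of the call.
- env.sign_off(): hands the job in, once; it reports no verdict.
The state is a dict: "time_s": time; "qpos": joint angles; "joint_velocities": joint speeds; "effort": joint torques, N m; "tool_pos": TCP position; "tool_rot": TCP orientation; "force": force on the tool from outside, world axes, zero at the start; "wrist_torque": the same for the moment, N m; "grip_width": finger opening in m.
Only numpy, scipy, OpenCV 4.12 (cv2) and the standard library are available. Lean on these libraries where they do the work, as an engineer would, in place of code of your own. Each camera call takes 0.05 s, during which the arm holds its last target. There are 200 camera calls.

## Working session

There is one attempt and no reset: what is moved stays moved. The work goes in short steps, Python scripts to look and compute and a tool call to move; the robot and the scene stay as the last step left them, time stands still between calls to the robot, and variables do not carry over. Pictures are saved under pics/ and viewed, about 8 in all and at most 12, crops included, and the job is handed in when it is done.

Besides the shell and the picture viewer there is one more tool, called after "Request:" as a command line: name --pt "numbers of a row" for each row, then --argument value for the rest. carry_out: Moves the arm, as the interface text tells. Its arguments: {"type":"object","properties":{"moves":{"type":"array"},"hand":{"type":"number"},"force":{"type":"number"}},"required":["moves"]}

```bash
mkdir -p pics; ls; python3 - <<'E'
from cell import sensors, viewer, env
import cv2,numpy as np
o=sensors.get_obs();print(o['time_s'],o['tool_pos'],o['tool_rot'],o['grip_width'],env.grip_depth)
for n in ['top','scene']:
    im=viewer.read_camera(n);cv2.imwrite(f'pics/{n}0.png',im[:,:,::-1]);m=viewer.camera_model(n);print(n,np.round(m['K'],1).tolist(),np.round(m['extrinsics'],3).tolist())
E
```

```text
pics
0.0 [ 0.2783574  -0.58715602  0.40368978] [-86.63959765  89.89265041 118.72794509] 0.08702309173373043 0.1635
top [[463.9, 0.0, 317.5], [0.0, 463.9, 197.6], [0.0, 0.0, 1.0]] [[0.013, -1.0, -0.003, 0.111], [-0.998, -0.012, -0.06, 0.518], [0.06, 0.004, -0.998, 1.582], [0.0, 0.0, 0.0, 1.0]]
scene [[482.4, 0.0, 314.3], [0.0, 482.4, 208.2], [0.0, 0.0, 1.0]] [[0.421, 0.907, -0.012, -0.319], [0.754, -0.357, -0.551, -0.299], [-0.504, 0.222, -0.835, 1.94], [0.0, 0.0, 0.0, 1.0]]
```

View pics/top0.png

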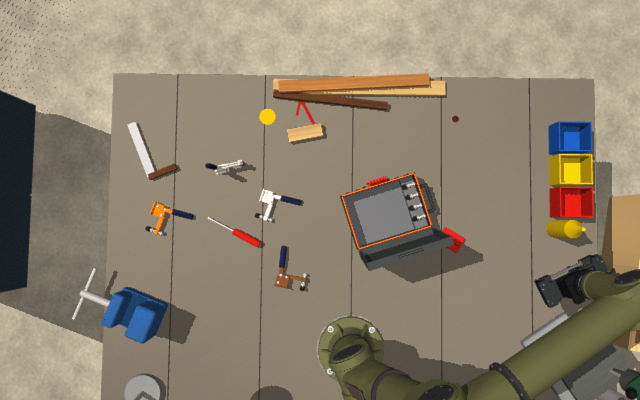

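View pics/scene0.png

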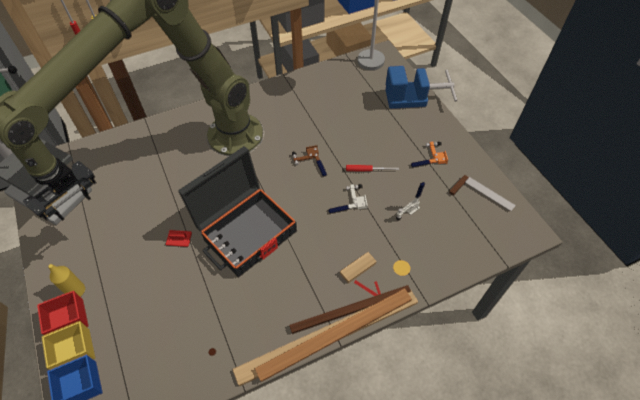

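```bash
cat > h.py <<'E'
from cell import sensors, viewer, env
import cv2,numpy as np
def cast(n,uv,z):
    m=viewer.camera_model(n);E=m['extrinsics'];R=E[:3,:3];c=-R.T@E[:3,3]
    d=(R.T@np.linalg.inv(m['K'])@np.c_[np.atleast_2d(uv),np.ones(len(np.atleast_2d(uv)))].T).T
    return c+d*((z-c[2])/d[:,2])[:,None]
def proj(n,P):
    m=viewer.camera_model(n);E=m['extrinsics'];q=(E[:3,:3]@np.atleast_2d(P).T).T+E[:3,3]
    p=(m['K']@q.T).T;return p[:,:2]/p[:,2:]
E
python3 - <<'E'
from h import *
im=cv2.imread('pics/top0.png');hsv=cv2.cvtColor(im,cv2.COLOR_BGR2HSV)
b=im[165:280,335:475];s=im[140:305,200:320]
# seal
m=cv2.inRange(hsv,(5,150,120),(18,255,255));q=np.zeros_like(m);q[165:280,335:440]=m[165:280,335:440]
pts=np.argwhere(q>0)[:,::-1].astype(np.float32);
P=cast('top',pts,0.0665);r=cv2.minAreaRect((P[:,:2]*1000).astype(np.float32));print('seal',len(pts),r,cv2.boxPoints(r).round().tolist())
# navy handle
m=cv2.inRange(hsv,(100,110,20),(130,255,140));q=np.zeros_like(m);q[185:220,255:310]=m[185:220,255:310]
pts=np.argwhere(q>0)[:,::-1].astype(np.float32)
P=cast('top',pts,0.015)[:,:2]*1000;print('navy',len(pts),P.mean(0),P.min(0),P.max(0),cv2.minAreaRect(P.astype(np.float32)))
# white body
m=cv2.inRange(hsv,(0,0,150),(180,70,255));q=np.zeros_like(m);q[180:225,250:290]=m[180:225,250:290]
pts=np.argwhere(q>0)[:,::-1];P=cast('top',pts,0.015)[:,:2]*1000;print('white',len(pts),P.mean(0),P.min(0),P.max(0))
A=cv2.resize(b,None,fx=4,fy=4,interpolation=cv2.INTER_CUBIC);B=cv2.resize(im[180:230,245:315],None,fx=8,fy=8,interpolation=cv2.INTER_CUBIC)
B=cv2.resize(B,(560,400))[:,:];B=cv2.resize(B,(240,171));
A2=np.zeros((460,800,3),np.uint8);A2[:,:560]=A;A2[:171,560:]=B
sc=cv2.imread('pics/scene0.png')[145:280,175:305];C=cv2.resize(sc,(240,249));A2[180:429,560:]=C
cv2.imwrite('pics/crop.png',A2)
E
```

```text
seal 541 ((479.92498779296875, -110.19908142089844), (205.35247802734375, 260.9046630859375), 18.45113182067871) [[341.0, -19.0], [424.0, -266.0], [619.0, -201.0], [536.0, 46.0]]
navy 79 [506.16073867 208.38590514] [493.40842573 177.35710664] [517.03974057 243.04841883] ((506.68499755859375, 209.43235778808594), (66.91400909423828, 14.210138320922852), 76.68114471435547)
white 373 [504.44838467 292.5783291 ] [430.29211705 215.70083659] [574.97629905 350.22855926]
```

View pics/crop.png

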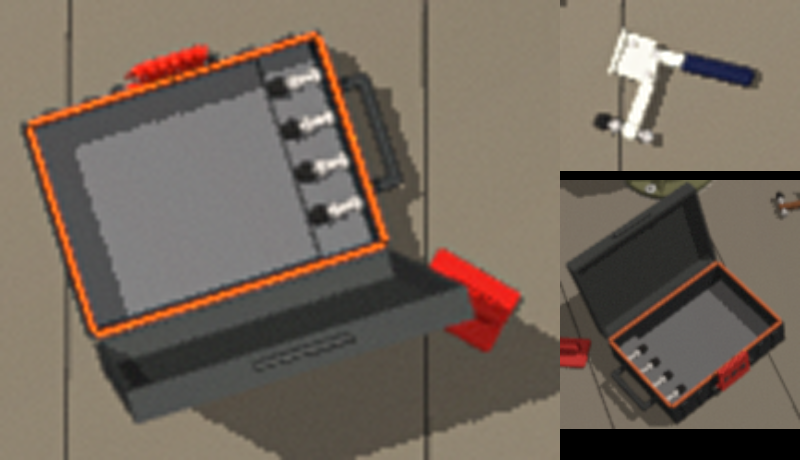

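```bash
python3 - <<'E'
from h import *
f=lambda p:np.array(p,float)/4+[335,165]
C=cast('top',f([(28,122),(318,35),(385,245),(98,335)]),0.067)[:,:2]
print(C.round(3).tolist(),np.linalg.norm(C-np.roll(C,-1,0),axis=1).round(3))
ctr=C.mean(0);yv=(C[1]-C[0])+(C[2]-C[3]);th=np.arctan2(yv[1],yv[0])-np.pi/2
print('case',ctr,np.degrees(th))
R=np.array([[np.cos(th),-np.sin(th)],[np.sin(th),np.cos(th)]])
def w(p): return np.r_[ctr+R@np.array(p[:2]),p[2]]
for t in np.arange(1.3,1.96,.1):
    d=np.array([-np.cos(t),np.sin(t)]);n=np.array([np.sin(t),np.cos(t)])
    o=[]
    for y in(-.13,.13):
        for dep in (0,.025):
            p=.192*d+dep*n; o.append(w([.097+p[0],y,.062+p[1]]))
    print(round(t,2),((proj('top',o)-[335,165])*4).round().tolist(), w([.097+.192*d[0],0,.062+.192*d[1]]).round(3))
print('hinge',w([.097,0,.062]),'foamctr',w([0,-.02,.01]))
# clamp
hd=np.array([506.4,208.9]);g=np.radians(76.68)
v=np.array([-np.cos(g),-np.sin(g)])  # toward handle end (world -y)
print('handle dir',np.degrees(np.arctan2(v[1],v[0])))
# clamp y leaned 0.10 rad ccw gives handle dir
a=np.arctan2(v[1],v[0])-.10; print('clamp yaw',np.degrees(a-np.pi/2))
psi=a-np.pi/2;Rc=np.array([[np.cos(psi),-np.sin(psi)],[np.sin(psi),np.cos(psi)]])
# handle end from navy: clamp y=+71 end
proj_=(hd+33.5*v);print('end',proj_)
# white boss etc: print predicted pixels of outline pts
E
```

```text
[[0.521, 0.036], [0.597, -0.206], [0.423, -0.262], [0.345, -0.024]] [0.253 0.183 0.25  0.186]
case [ 0.47156688 -0.11403543] -162.26000659531093
1.3 [[92.0, 288.0], [103.0, 320.0], [431.0, 184.0], [443.0, 215.0]] [ 0.428 -0.128  0.247]
1.4 [[101.0, 312.0], [111.0, 345.0], [440.0, 208.0], [452.0, 240.0]] [ 0.41  -0.134  0.251]
1.5 [[109.0, 338.0], [119.0, 371.0], [449.0, 233.0], [460.0, 266.0]] [ 0.392 -0.139  0.254]
1.6 [[117.0, 363.0], [127.0, 396.0], [457.0, 258.0], [468.0, 291.0]] [ 0.374 -0.145  0.254]
1.7 [[124.0, 388.0], [134.0, 421.0], [465.0, 283.0], [474.0, 316.0]] [ 0.356 -0.151  0.252]
1.8 [[132.0, 413.0], [141.0, 444.0], [471.0, 308.0], [480.0, 340.0]] [ 0.338 -0.157  0.249]
1.9 [[138.0, 436.0], [147.0, 466.0], [477.0, 332.0], [484.0, 362.0]] [ 0.32  -0.163  0.244]
hinge [ 0.37917932 -0.14359114  0.062     ] foamctr [ 0.46547292 -0.09498645  0.01      ]
handle dir -103.31999999999998
clamp yaw -199.0495779513082
end [498.68195421 176.30119988]
```

Request:
carry_out --pt "0 0 5 0" --pt "0 0 5 0" --pt "1.3 4.6 0 0.13" --pt "1.3 4.6 0 0.13" --pt "1.3 4.6 0 0.13" --pt "1.3 4.6 0 0.13" --pt "1.3 4.6 0 0.13" --pt "1.3 4.6 0 0.13" --pt "1.3 4.6 0 0.12" --pt "1.3 4.6 0 0" --pt "1.3 4.6 0 0" --pt "1.3 4.6 0 0"

```text
time_s: 1.3
tool_pos: [0.405, -0.1148, 0.499]
tool_rot: [-59.8, 89.3, -161.5]
force: [1.3, -0.3, -0.2]
grip_width: 0.087
```

Request:
carry_out --pt "1.3 4.6 0 0" --pt "1.3 4.6 0 0" --pt "1.3 4.6 0 0" --pt "1.3 4.6 0 0" --pt "1.3 4.6 0 0" --pt "1.3 4.6 0 0" --pt "1.3 4.6 0 0" --pt "1.3 4 0 0" --pt "0 0 0 0"

```text
time_s: 2.2
tool_pos: [0.5072, 0.2689, 0.4968]
tool_rot: [-62.6, 89.3, -164.0]
force: [-0.1, 0.4, -0.0]
grip_width: 0.087
```

```bash
cat >> h.py <<'E'
def wcast(m,uv,z):
    K=m['K'];E=m['extrinsics'];R=E[:3,:3];c=-R.T@E[:3,3]
    u=np.atleast_2d(uv).astype(float);a=(u-K[:2,2])/[K[0,0],K[1,1]];r=np.linalg.norm(a,axis=1)+1e-9
    d=np.c_[a/r[:,None]*np.sin(r)[:,None],np.cos(r)]@R
    return c+d*((z-c[2])/d[:,2])[:,None]
E
python3 - <<'E'
from h import *
import pickle
m=viewer.camera_model('wrist');im=viewer.read_camera('wrist')[:,:,::-1].copy();cv2.imwrite('pics/w1.png',im);pickle.dump(m,open('w1.pkl','wb'))
hsv=cv2.cvtColor(im,cv2.COLOR_BGR2HSV)
mk=cv2.inRange(hsv,(100,110,15),(130,255,160));n,l,s,c=cv2.connectedComponentsWithStats(mk)
for i in range(1,n):
    if s[i,4]>60:
        pts=np.argwhere(l==i)[:,::-1];P=wcast(m,pts,.015)[:,:2]*1000;print(s[i],P.mean(0).round(1),[np.round(x,1) for x in cv2.minAreaRect(P.astype(np.float32))])
E
```

```text
[   0    0   96   22 1345] [ 46.9 688.3] [array([ -7.6, 717.2]), array([ 44.8, 378.2]), np.float64(61.1)]
```

View pics/w1.png

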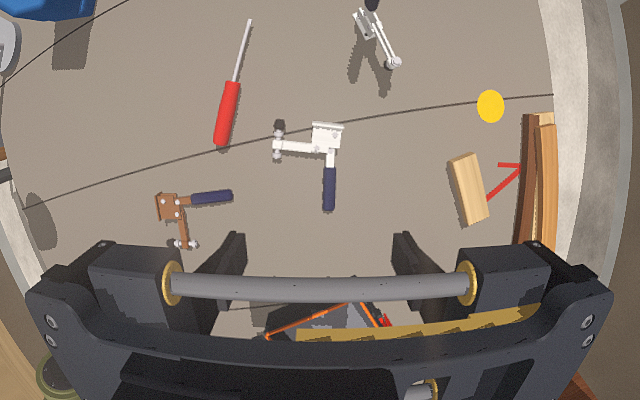

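```bash
python3 - <<'E'
from h import *
import pickle
m=pickle.load(open('w1.pkl','rb'))
N=['navyT','navyB','bodyTL','bodyTR','bodyBR','spA','spB','boss']
P=wcast(m,[(329.5,168),(329,211),(315,123),(341,125),(338,152),(279,121),(278,159),(280,146)],.015)[:,:2]*1000
for n,p in zip(N,P):print(n,p.round(1))
im=cv2.imread('pics/w1.png');hsv=cv2.cvtColor(im,cv2.COLOR_BGR2HSV)
print(hsv[185:195:3,329],hsv[170,325:335:2])
sub=hsv[155:220,310:350];mk=((sub[...,0]>95)&(sub[...,0]<140)&(sub[...,1]>60)&(sub[...,2]<140))
pts=np.argwhere(mk)[:,::-1]+[310,155];Q=wcast(m,pts,.015)[:,:2]*1000;print(len(pts),Q.mean(0),cv2.minAreaRect(Q.astype(np.float32)))
r=cv2.minAreaRect(Q.astype(np.float32));b=cv2.boxPoints(r);print(b)
E
```

```text
navyT [513.7 245.6]
navyB [499.8 177. ]
bodyTL [505.7 317.2]
bodyTR [542.9 306.9]
bodyBR [531.  267.5]
spA [453.9 331.3]
spB [439.5 275. ]
boss [447.  293.9]
[[120  60 111]
 [127  63 109]
 [123  63 109]
 [122  67 103]] [[126  54 100]
 [124  56 113]
 [125  59 108]
 [124  53 110]
 [128  56 105]]
194 [506.00098685 206.84914642] ((507.1737060546875, 213.76522827148438), (68.35907745361328, 16.25586700439453), 77.8415298461914)
[[492.02933 182.06424]
 [507.92056 178.6405 ]
 [522.3181  245.46622]
 [506.42685 248.88995]]
```

Request:
carry_out --pt "0.5 -3.5 -2 -0.015" --pt "0 0 -5 0" --pt "0 0 -5 0" --pt "0 0 -5 0" --pt "0 0 -5 0" --pt "0 0 -4 0" --pt "0 0 0 0" --hand 5

```text
time_s: 2.95
tool_pos: [0.512, 0.2172, 0.2325]
tool_rot: [-1.9, 89.0, -105.1]
force: [-0.3, -0.7, 0.4]
grip_width: 0.0509
```

```bash
python3 - <<'E'
from h import *
o=sensors.get_obs();print(o['time_s'],o['tool_pos'],o['tool_rot'])
im=viewer.read_camera('wrist')[:,:,::-1].copy();cv2.imwrite('pics/w2.png',im)
E
```

```text
2.95 [0.5119784  0.21722975 0.2324622 ] [  -1.86756698   89.00190256 -105.10886968]
```

View pics/w2.png

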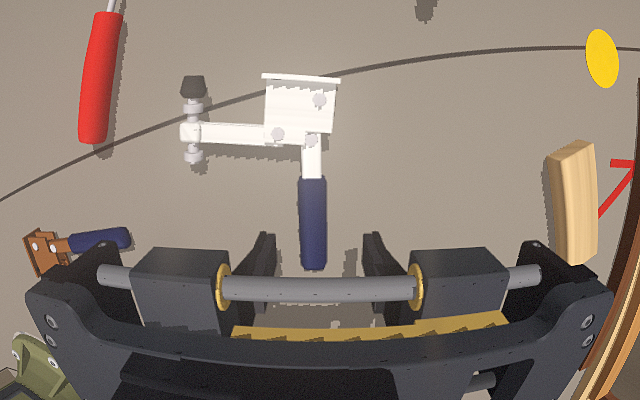

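```bash
cat >> h.py <<'E'
from scipy.spatial.transform import Rotation as Ro
def tool(d=None):
    o=sensors.get_obs();R=Ro.from_euler('xyz',o['tool_rot'],degrees=True).as_matrix();d=env.grip_depth if d is None else d
    return o['tool_pos']+R[:,0]*d,R,o
E
python3 - <<'E'
from h import *
m=viewer.camera_model('wrist');g,R,o=tool();print('grasp',g,'y yaw',np.degrees(np.arctan2(R[1,1],R[0,1])),'x',R[:,0])
P=wcast(m,[(312,180),(314,267),(265,77),(338,80),(193,130),(191,162)],.015)*1000;print(P.round(1)[:,:2])
v=P[1]-P[0];print(np.degrees(np.arctan2(v[1],v[0])),np.linalg.norm(v))
E
```

```text
grasp [0.5131585  0.21546271 0.07182974] y yaw -13.25428325874379 x [-4.62290824e-04 -1.54399607e-02 -9.99880690e-01]
[[515.9 246. ]
 [501.4 180.3]
 [502.8 319.1]
 [547.1 306. ]
 [445.8 299.3]
 [437.3 278.6]]
-102.45728975035726 67.19304425423543
```

Request:
carry_out --pt "0 1.6 0 0" --pt "0 0 -2.4 0" --pt "0 0 -2.4 0" --pt "0 0 0 0"

```text
time_s: 3.4
tool_pos: [0.5191, 0.2328, 0.1986]
tool_rot: [64.8, 88.8, -38.9]
force: [0.2, -0.1, -0.6]
grip_width: 0.0498
```

```bash
python3 - <<'E'
from h import *
g,R,o=tool();print(o['time_s'],g,o['force'])
E
```

```text
3.4 [0.52188882 0.23055028 0.0351573 ] [ 0.22772806 -0.14276437 -0.60393651]
```

Request:
carry_out --pt "-0.9 0.1 0 0" --pt "0 0 0 0" --pt "0 0 -1.0 0" --pt "0 0 0 0"

```text
time_s: 3.8
tool_pos: [0.5125, 0.2342, 0.1963]
tool_rot: [81.1, 88.2, -22.8]
force: [0.4, -0.2, -0.7]
grip_width: 0.0504
```

```bash
python3 - <<'E'
from h import *
g,R,o=tool();print(o['time_s'],g,o['force'],np.degrees(np.arctan2(R[1,1],R[0,1])))
E
```

```text
3.8 [0.51713701 0.23220705 0.03287391] [ 0.40285147 -0.20020017 -0.72201374] -13.829911454105318
```

Request:
carry_out --pt "-0.3 0 -1.7 0"

```text
time_s: 3.9
tool_pos: [0.5117, 0.2351, 0.1825]
tool_rot: [87.7, 87.9, -16.2]
force: [-18.4, -16.7, 177.8]
grip_width: 0.0499
```

```bash
python3 - <<'E'
from h import *
g,R,o=tool();print(o['time_s'],g,o['force'],np.degrees(np.arctan2(R[1,1],R[0,1])),R[:,0],o['joint_velocities'].round(2))
E
```

```text
3.9 [0.51737252 0.23342198 0.01908543] [-18.36635952 -16.68568827 177.75779269] -13.912018984958989 [ 0.03479901 -0.01009788 -0.99934332] [ -7.51   2.9    4.58  -3.75   6.53  -2.1  -11.13]
```

The wrist force read 178 N there, because the fingertips touched the bench. That is over the 120 N limit, so I'm backing off at once and will use smaller steps near contact.

Request:
carry_out --pt "-0.3 0 0.5 0"

```text
time_s: 4.0
tool_pos: [0.5095, 0.2354, 0.1881]
tool_rot: [88.8, 87.8, -15.2]
force: [-0.5, -0.6, -0.4]
grip_width: 0.0501
```

```bash
python3 - <<'E'
from h import *
g,R,o=tool();print(o['time_s'],g,o['force'],np.degrees(np.arctan2(R[1,1],R[0,1])),R[:,0],o['joint_velocities'].round(2))
E
```

```text
4.0 [0.51542687 0.23382334 0.02467216] [-0.46895523 -0.64889714 -0.38588277] -13.933186378175856 [ 0.03654808 -0.0098999  -0.99928286] [ 3.9  -8.1  -4.73  1.6  -6.56  2.48  2.61]
```

Request:
carry_out --pt "-0.1 0 0 0" --pt "0 0 0 0" --pt "0 0 0 0" --pt "0 0 0 0" --pt "0 0 0 0" --hand 0 --force 50

```text
time_s: 4.5
tool_pos: [0.5072, 0.2354, 0.1855]
tool_rot: [86.3, 88.0, -17.6]
force: [-0.7, -1.0, 4.7]
grip_width: 0.0197
```

Request:
carry_out --pt "0 0 2 0" --pt "0 0 5 0" --pt "0 0 5 0" --pt "0 0 5 0" --pt "0 0 5 0"

```text
time_s: 5.0
tool_pos: [0.5022, 0.2308, 0.3999]
tool_rot: [41.6, 88.8, -62.2]
force: [1.3, -0.3, -2.4]
grip_width: 0.0194
```

```bash
python3 - <<'E'
from h import *
g,R,o=tool();print(o['time_s'],g,o['force'],o['grip_width'],np.degrees(np.arctan2(R[1,1],R[0,1])),R[:,0],o['qpos'])
im=viewer.read_camera('wrist')[:,:,::-1].copy();cv2.imwrite('pics/w3.png',im)
E
```

```text
5.0 [0.50382736 0.22779146 0.236438  ] [ 1.32274998 -0.30182546 -2.41695959] 0.01940857597119603 -13.785937878347886 [ 0.0098055  -0.01859259 -0.99977906] [ 23.70546205  13.83068599 -58.90462511  96.01696382  13.34482109
  77.22226249 -51.27479183]
```

View pics/w3.png

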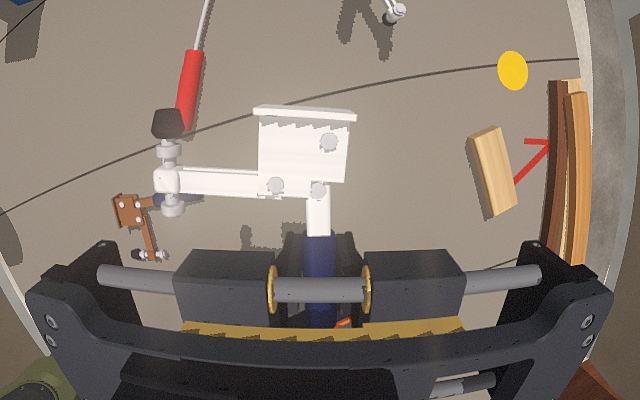

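Request:
carry_out --pt "0 0 3 -0.1" --pt "-0.3 -4.0 0 -0.1" --pt "-0.3 -4.0 0 -0.1" --pt "-0.3 -4.0 0 -0.1" --pt "-0.3 -4.0 0 -0.1" --pt "-0.3 -4.0 0 -0.1" --pt "-0.3 -4.0 0 -0.1" --pt "-0.3 -4.0 0 -0.1" --pt "-0.3 -4.0 0 -0.1"

```text
time_s: 5.95
tool_pos: [0.4743, -0.0909, 0.4378]
tool_rot: [76.1, 88.3, -80.5]
force: [1.4, -0.2, -2.4]
grip_width: 0.0196
```

```bash
cat > st.py <<'E'
from h import *
g,R,o=tool();c=np.array([.4716,-.1140]);a=np.radians(-162.26)
def tocase(p):
    d=np.asarray(p)[:2]-c;return np.array([np.cos(a)*d[0]+np.sin(a)*d[1],-np.sin(a)*d[0]+np.cos(a)*d[1]])
if __name__=='__main__':
    print('t',o['time_s'],'grasp',g.round(4),'tip z',round(g[2]-.0185,4),'case xy',tocase(g).round(4),'F',o['force'].round(1),'w',o['grip_width'].round(4),'yaw',np.degrees(np.arctan2(R[1,1],R[0,1])).round(1),R[:,0].round(3),o['qpos'].round(0))
E
python3 st.py
```

```text
Traceback (most recent call last):
  File "st.py", line 6, in <module>
    print('t',o['time_s'],'grasp',g.round(4),'tip z',round(g[2]-.0185,4),'case xy',tocase(g).round(4),'F',o['force'].round(1),'w',o['grip_width'].round(4),'yaw',np.degrees(np.arctan2(R[1,1],R[0,1])).round(1),R[:,0].round(3),o['qpos'].round(0))
                                                                                                                                  ^^^^^^^^^^^^^^^^^^^^^
AttributeError: 'float' object has no attribute 'round'
```

```bash
sed -i "s/o\['grip_width'\].round(4)/round(o['grip_width'],4)/" st.py; python3 st.py
```

```text
t 5.95 grasp [ 0.4751 -0.0956  0.2743] tip z 0.2558 case xy [-0.0089 -0.0165] F [ 1.4 -0.2 -2.4] w 0.0196 yaw -66.6 [ 0.005 -0.029 -1.   ] [ 49.  -2. -41. 102.   0.  79. -58.]
```

Request:
carry_out --pt "-0.3 -2.5 -1 0" --pt "0 0 -5 0" --pt "0 0 -5 0" --pt "0 0 -3 0" --pt "0 0 0 0"

```text
time_s: 6.45
tool_pos: [0.4668, -0.1267, 0.2902]
tool_rot: [69.0, 88.1, -88.6]
force: [-0.1, -0.4, -2.3]
grip_width: 0.0191
```

```bash
python3 - <<'E'
from h import *
a=viewer.read_camera('wrist')[:,:,::-1];b=viewer.read_camera('top')[:,:,::-1]
b=cv2.resize(b[150:290,320:480],(457,400),interpolation=cv2.INTER_CUBIC)
cv2.imwrite('pics/w4.png',np.vstack([np.hstack([cv2.resize(a,(400,250)),cv2.resize(b,(400,350))[:250]]),np.zeros((1,800,3),np.uint8)]))
E
python3 st.py
```

```text
t 6.55 grasp [ 0.4703 -0.1325  0.1311] tip z 0.1126 case xy [0.0069 0.0172] F [ 0.1  1.  -1.2] w 0.0192 yaw -67.6 [ 0.008 -0.035 -0.999] [ 49.   5. -40. 113.   6.  62. -60.]
```

View pics/w4.png

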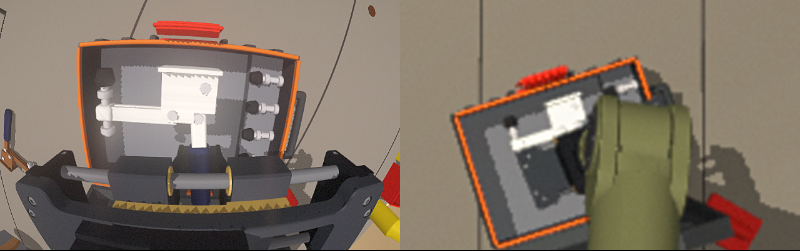

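Request:
carry_out --pt "-0.2 0.9 -2.5 0" --pt "0 0 -3 0" --pt "0 0 -2 0"

```text
time_s: 6.85
tool_pos: [0.4728, -0.1185, 0.2275]
tool_rot: [98.8, 87.1, -58.8]
force: [0.3, -0.3, -1.5]
grip_width: 0.0199
```

```bash
python3 st.py
```

```text
t 6.85 grasp [ 0.477  -0.1256  0.0643] tip z 0.0458 case xy [-0.0017  0.0127] F [ 0.3 -0.3 -1.5] w 0.0199 yaw -67.7 [ 0.026 -0.043 -0.999] [ 47.  11. -39. 117.  11.  53. -66.]
```

Request:
carry_out --pt "-0.7 -0.1 -1 0" --pt "-0.2 0 -0.8 0"

```text
time_s: 7.05
tool_pos: [0.4652, -0.1196, 0.2114]
tool_rot: [101.7, 86.9, -56.0]
force: [-0.7, 0.1, -2.4]
grip_width: 0.0195
```

```bash
python3 st.py
```

```text
t 7.05 grasp [ 0.4701 -0.1269  0.0481] tip z 0.0296 case xy [0.0053 0.0119] F [-0.7  0.1 -2.4] w 0.0195 yaw -67.6 [ 0.03  -0.045 -0.999] [ 47.  12. -39. 118.  12.  51. -67.]
```

Request:
carry_out --pt "-0.1 0 -0.6 0" --pt "0 0 -0.4 0"

```text
time_s: 7.25
tool_pos: [0.4649, -0.1202, 0.2029]
tool_rot: [103.1, 86.7, -54.6]
force: [0.4, 0.6, -2.3]
grip_width: 0.0196
```

```bash
python3 st.py
```

```text
t 7.25 grasp [ 0.4704 -0.1279  0.0396] tip z 0.0211 case xy [0.0054 0.0129] F [ 0.4  0.6 -2.3] w 0.0196 yaw -67.7 [ 0.033 -0.047 -0.998] [ 47.  12. -39. 119.  13.  50. -67.]
```

Request:
carry_out --pt "0 0 -0.3 0" --pt "0 0 -0.3 0"

```text
time_s: 7.45
tool_pos: [0.4657, -0.1206, 0.1977]
tool_rot: [104.3, 86.6, -53.4]
force: [-0.2, -0.7, -2.5]
grip_width: 0.0197
```

```bash
python3 st.py
```

```text
t 7.45 grasp [ 0.4716 -0.1285  0.0345] tip z 0.016 case xy [0.0044 0.0138] F [-0.2 -0.7 -2.5] w 0.0197 yaw -67.7 [ 0.036 -0.048 -0.998] [ 47.  13. -39. 119.  14.  49. -68.]
```

Request:
carry_out --pt "0 0 -0.25 0"

```text
time_s: 7.55
tool_pos: [0.466, -0.1206, 0.1954]
tool_rot: [104.5, 86.5, -53.2]
force: [-3.9, 0.4, 11.9]
grip_width: 0.0195
```

Request:
carry_out --pt "0 0 0 0" --pt "0 0 0 0" --pt "0 0 0 0" --hand 4

```text
time_s: 7.85
tool_pos: [0.4671, -0.1207, 0.1963]
tool_rot: [106.2, 86.4, -51.5]
force: [-0.5, 0.3, 0.8]
grip_width: 0.0351
```

```bash
python3 st.py
```

```text
t 7.85 grasp [ 0.4735 -0.1287  0.0332] tip z 0.0147 case xy [0.0027 0.0146] F [-0.5  0.3  0.8] w 0.0351 yaw -67.7 [ 0.039 -0.049 -0.998] [ 46.  13. -39. 119.  14.  49. -68.]
```

Request:
carry_out --pt "0 0 4 0" --pt "0 0 5 0" --pt "0 0 5 0" --pt "0 0 5 0" --pt "0 0 5 0" --pt "0 0 5 0" --pt "0 0 5 0"

```text
time_s: 8.55
tool_pos: [0.462, -0.1183, 0.5348]
tool_rot: [101.3, 87.0, -56.3]
force: [1.0, -0.1, 0.2]
grip_width: 0.0395
```

Request:
carry_out --pt "-0.9 -1.1 0 0.13" --pt "-0.9 -1.1 0 0.13" --pt "-0.9 -1.1 0 0.13" --pt "-0.9 -1.1 0 0.13" --pt "-0.9 -1.1 0 0.13" --pt "-0.9 -1.1 0 0.13" --pt "-0.9 -1.1 0 0.13" --pt "-0.9 -1.1 0 0.13" --pt "-0.9 -1.1 0 0.13" --pt "-0.9 -1.1 0 0.13" --pt "0 0 0 0.13" --pt "0 0 0 0.06" --hand 8.7

```text
time_s: 9.75
tool_pos: [0.3694, -0.229, 0.5476]
tool_rot: [101.6, 85.6, 33.2]
force: [0.5, -0.0, -0.3]
grip_width: 0.0873
```

```bash
python3 st.py; python3 - <<'E'
from h import *
import pickle
pickle.dump(viewer.camera_model('wrist'),open('w5.pkl','wb'))
cv2.imwrite('pics/w5.png',viewer.read_camera('wrist')[:,:,::-1]);cv2.imwrite('pics/s5.png',viewer.read_camera('scene')[:,:,::-1])
a=cv2.imread('pics/w5.png');b=cv2.imread('pics/s5.png')[140:290,160:320]
cv2.imwrite('pics/v5.png',np.hstack([cv2.resize(a,(480,300)),cv2.resize(b,(320,300))]))
E
```

```text
t 9.75 grasp [ 0.3798 -0.2221  0.3846] tip z 0.3661 case xy [0.1204 0.075 ] F [ 0.5 -0.  -0.3] w 0.0873 yaw 21.6 [ 0.064  0.042 -0.997] [ 52. -10. -18.  97.  -7.  91.  55.]
```

View pics/v5.png

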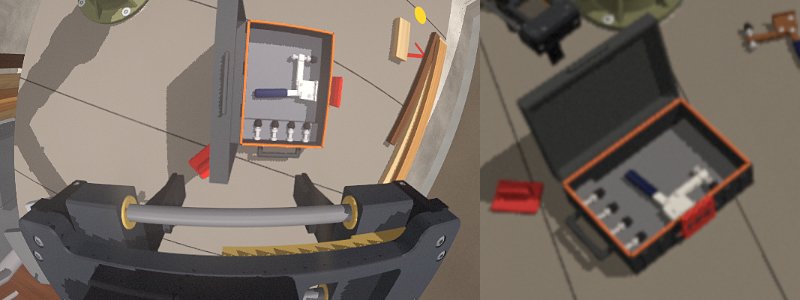

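```bash
python3 - <<'E'
from st import *
import pickle
m=pickle.load(open('w5.pkl','rb'))
for uv,z in[((320,241),.253),((283,244),.251),((325,25),.253),((323,193),.067),((443,195),.067)]:
    P=wcast(m,uv,z)[0];print(uv,P.round(3),tocase(P).round(3))
E
```

```text
(320, 241) [ 0.408 -0.263  0.253] [0.106 0.122]
(283, 244) [ 0.375 -0.279  0.251] [0.142 0.128]
(325, 25) [ 0.337 -0.073  0.253] [ 0.116 -0.08 ]
(323, 193) [ 0.428 -0.261  0.067] [0.086 0.127]
(443, 195) [ 0.622 -0.192  0.067] [-0.12   0.121]
```

Request:
carry_out --pt "-0.7 -0.2 -2 -0.05" --pt "0 0 -4 0" --pt "0 0 -4 0"

```text
time_s: 10.15
tool_pos: [0.364, -0.2307, 0.4511]
tool_rot: [92.5, 85.3, 20.7]
force: [0.0, -1.3, -0.5]
grip_width: 0.0871
```

```bash
python3 st.py
```

```text
t 10.15 grasp [ 0.3766 -0.2259  0.2882] tip z 0.2697 case xy [0.1246 0.0777] F [ 0.  -1.3 -0.5] w 0.0871 yaw 18.2 [ 0.077  0.029 -0.997] [ 52. -11. -19. 108.  -7.  79.  53.]
```

Request:
carry_out --pt "-0.2 -0.1 -2.5 0" --pt "-0.1 0 -2 0"

```text
time_s: 10.35
tool_pos: [0.3603, -0.2307, 0.4021]
tool_rot: [93.8, 85.4, 21.9]
force: [0.5, -0.1, 0.9]
grip_width: 0.0871
```

```bash
python3 st.py
```

```text
t 10.35 grasp [ 0.3726 -0.2258  0.2391] tip z 0.2206 case xy [0.1284 0.0763] F [ 0.5 -0.1  0.9] w 0.0871 yaw 18.0 [ 0.075  0.03  -0.997] [ 52. -10. -19. 113.  -7.  74.  53.]
```

Request:
carry_out --pt "1.9 0.6 0 0" --pt "1.9 0.6 0 0" --pt "1.9 0.6 0 0" --pt "1.9 0.6 0 0"

```text
time_s: 10.75
tool_pos: [0.4329, -0.2077, 0.3983]
tool_rot: [97.8, 86.1, 25.0]
force: [-3.7, -0.4, 3.4]
grip_width: 0.0868
```

```bash
python3 st.py
```

```text
t 10.75 grasp [ 0.4429 -0.203   0.2352] tip z 0.2167 case xy [0.0545 0.076 ] F [-3.7 -0.4  3.4] w 0.0868 yaw 17.2 [ 0.061  0.029 -0.998] [ 49.  -2. -24. 107.  -4.  73.  43.]
```

Contact is light, at about 4 N, and the lid is moving. I'll keep following the arc.

Request:
carry_out --pt "1.9 0.6 0.2 0" --pt "1.9 0.6 0.2 0" --pt "1.9 0.6 0 0" --pt "1.9 0.6 -0.3 0"

```text
time_s: 11.15
tool_pos: [0.508, -0.1843, 0.3974]
tool_rot: [101.7, 86.8, 28.3]
force: [-2.8, -0.9, 0.2]
grip_width: 0.0871
```

```bash
python3 st.py
```

```text
t 11.15 grasp [ 0.516  -0.18    0.2341] tip z 0.2156 case xy [-0.0222  0.0764] F [-2.8 -0.9  0.2] w 0.0871 yaw 16.6 [ 0.049  0.026 -0.998] [ 44.   6. -28.  99.   1.  73.  33.]
```

Request:
carry_out --pt "1.7 0.5 -0.8 0" --pt "1.7 0.5 -1 0" --pt "1.4 0.4 -1.2 0"

```text
time_s: 11.45
tool_pos: [0.5571, -0.1698, 0.3668]
tool_rot: [103.1, 87.1, 29.4]
force: [-1.9, -1.0, 1.5]
grip_width: 0.0869
```

```bash
python3 st.py
```

```text
t 11.45 grasp [ 0.5644 -0.1658  0.2035] tip z 0.185 case xy [-0.0726  0.0776] F [-1.9 -1.   1.5] w 0.0869 yaw 16.3 [ 0.044  0.025 -0.999] [ 40.  13. -29.  96.   4.  71.  27.]
```

Request:
carry_out --pt "0 0 4 0" --pt "0 0 4 0" --pt "-2 2.1 0 0" --pt "-2 2.1 0 0" --pt "-2 2.1 0 0" --pt "0 0 0 0" --pt "0 0 0 0" --hand 0 --force 20

```text
time_s: 12.15
tool_pos: [0.4972, -0.1025, 0.446]
tool_rot: [109.1, 87.0, 34.9]
force: [-0.4, -0.8, 1.0]
grip_width: 0.039
```

```bash
python3 st.py; python3 - <<'E'
from h import *
a=viewer.read_camera('wrist')[:,:,::-1];b=viewer.read_camera('scene')[:,:,::-1][140:290,160:320]
cv2.imwrite('pics/v6.png',np.hstack([cv2.resize(a,(480,300)),cv2.resize(b,(320,300))]))
E
```

```text
t 12.15 grasp [ 0.5042 -0.0976  0.2827] tip z 0.2642 case xy [-0.036  -0.0057] F [-0.4 -0.8  1. ] w 0.039 yaw 15.8 [ 0.043  0.03  -0.999] [ 41.   0. -31.  99.  -2.  78.  26.]
```

View pics/v6.png

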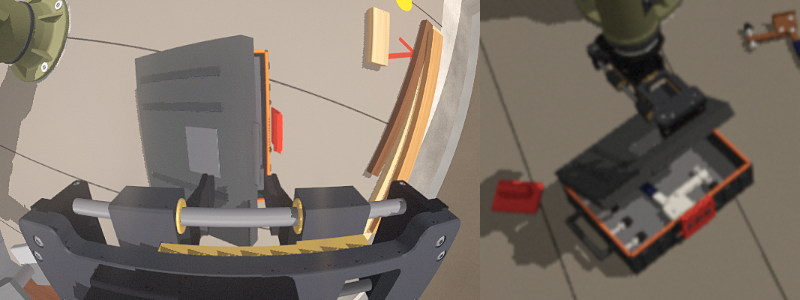

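Request:
carry_out --pt "0 0 -2 0" --pt "0 0 -2 0" --pt "0 0 -2 0"

```text
time_s: 12.55
tool_pos: [0.5001, -0.105, 0.3868]
tool_rot: [105.5, 86.7, 31.1]
force: [0.3, -0.7, 0.6]
grip_width: 0.0069
```

```bash
python3 st.py
```

```text
t 12.55 grasp [ 0.5082 -0.1002  0.2236] tip z 0.2051 case xy [-0.0391 -0.002 ] F [ 0.3 -0.7  0.6] w 0.0069 yaw 15.6 [ 0.049  0.03  -0.998] [ 40.   3. -31. 104.  -1.  71.  25.]
```

Request:
carry_out --pt "0 0 -1.5 0" --pt "0.4 0.1 -1.5 0" --pt "0.5 0.2 -1.5 0" --pt "0.5 0.2 -1.5 0"

```text
time_s: 12.95
tool_pos: [0.517, -0.1035, 0.3239]
tool_rot: [106.2, 86.5, 31.4]
force: [0.3, -0.5, 2.1]
grip_width: 0.0005
```

```bash
python3 st.py
```

```text
t 12.95 grasp [ 0.5255 -0.0983  0.1607] tip z 0.1422 case xy [-0.0561  0.0015] F [ 0.3 -0.5  2.1] w 0.0005 yaw 15.1 [ 0.052  0.032 -0.998] [ 39.   8. -32. 107.   2.  64.  22.]
```

Request:
carry_out --pt "0.5 0.1 -1.2 0" --pt "0.4 0.1 -1.2 0" --pt "0.3 0.1 -1 0"

```text
time_s: 13.25
tool_pos: [0.5307, -0.1014, 0.2867]
tool_rot: [109.1, 86.5, 34.1]
force: [-1.9, 0.3, 0.9]
grip_width: 0.0006
```

```bash
python3 st.py
```

```text
t 13.25 grasp [ 0.539  -0.0958  0.1235] tip z 0.105 case xy [-0.0697  0.0032] F [-1.9  0.3  0.9] w 0.0006 yaw 15.0 [ 0.05   0.034 -0.998] [ 38.  12. -32. 107.   4.  60.  19.]
```

Request:
carry_out --pt "0 0 -0.5 0" --pt "0 0 -0.4 0"

```text
time_s: 13.45
tool_pos: [0.5317, -0.1013, 0.2765]
tool_rot: [109.6, 86.4, 34.6]
force: [0.6, 1.4, 2.9]
grip_width: 0.0008
```

Request:
carry_out --pt "0 0 -0.4 0"

```text
time_s: 13.55
tool_pos: [0.5321, -0.1011, 0.2729]
tool_rot: [109.0, 86.4, 34.0]
force: [-2.2, 2.7, 8.7]
grip_width: 0.0006
```

```bash
python3 st.py
```

```text
t 13.55 grasp [ 0.5406 -0.0953  0.1097] tip z 0.0912 case xy [-0.0714  0.0032] F [-2.2  2.7  8.7] w 0.0006 yaw 15.0 [ 0.052  0.035 -0.998] [ 37.  13. -32. 108.   5.  59.  19.]
```

Contact is now at 9 N. I'll press in small steps.

Request:
carry_out --pt "0 0 -0.4 0"

```text
time_s: 13.65
tool_pos: [0.5324, -0.1009, 0.2701]
tool_rot: [108.3, 86.4, 33.3]
force: [-4.4, 1.5, 13.6]
grip_width: 0.0005
```

Request:
carry_out --pt "0 0 -0.4 0"

```text
time_s: 13.75
tool_pos: [0.5326, -0.1007, 0.269]
tool_rot: [107.5, 86.4, 32.5]
force: [-13.5, 2.3, 35.4]
grip_width: 0.0007
```

Request:
carry_out --pt "0 0 -0.4 0"

```text
time_s: 13.85
tool_pos: [0.5328, -0.1004, 0.269]
tool_rot: [106.4, 86.5, 31.5]
force: [-13.1, 2.2, 33.1]
grip_width: 0.0006
```

```bash
python3 st.py
```

```text
t 13.85 grasp [ 0.5413 -0.0952  0.1059] tip z 0.0874 case xy [-0.0721  0.0033] F [-13.1   2.2  33.1] w 0.0006 yaw 15.0 [ 0.052  0.032 -0.998] [ 37.  13. -32. 108.   6.  58.  19.]
```

Request:
carry_out --pt "0 0 0.4 0" --pt "0 0 1 0" --pt "0 0 0 0"

```text
time_s: 14.15
tool_pos: [0.5326, -0.1011, 0.2862]
tool_rot: [102.7, 86.5, 27.7]
force: [0.0, -0.2, -0.3]
grip_width: 0.0001
```

Request:
carry_out --pt "0 0 -0.4 0" --pt "0 0 -0.15 0"

```text
time_s: 14.35
tool_pos: [0.5321, -0.1016, 0.2799]
tool_rot: [102.3, 86.5, 27.2]
force: [-0.2, -0.0, -0.2]
grip_width: 0.001
```

```bash
python3 st.py
```

```text
t 14.35 grasp [ 0.5409 -0.0971  0.1167] tip z 0.0982 case xy [-0.0712  0.005 ] F [-0.2 -0.  -0.2] w 0.001 yaw 14.9 [ 0.054  0.028 -0.998] [ 37.  12. -32. 107.   5.  59.  19.]
```

Request:
carry_out --pt "0 0 -0.35 0" --pt "0 0 -0.15 0"

```text
time_s: 14.55
tool_pos: [0.5316, -0.1018, 0.2732]
tool_rot: [103.8, 86.6, 28.7]
force: [0.7, 0.3, 0.4]
grip_width: 0.0003
```

Request:
carry_out --pt "0 0 -0.2 0"

```text
time_s: 14.65
tool_pos: [0.5316, -0.1018, 0.2707]
tool_rot: [104.3, 86.6, 29.2]
force: [-1.8, -0.1, 12.2]
grip_width: 0.0006
```

Request:
carry_out --pt "0 0 -0.15 0"

```text
time_s: 14.75
tool_pos: [0.5318, -0.1018, 0.2702]
tool_rot: [104.1, 86.7, 29.1]
force: [-5.3, 1.5, 14.1]
grip_width: 0.0003
```

```bash
python3 st.py
```

```text
t 14.75 grasp [ 0.5401 -0.0971  0.1069] tip z 0.0884 case xy [-0.0704  0.0048] F [-5.3  1.5 14.1] w 0.0003 yaw 14.9 [ 0.051  0.028 -0.998] [ 37.  13. -31. 108.   6.  58.  19.]
```

Request:
carry_out --pt "0 0 -0.4 0" --pt "0 0 -0.4 0" --pt "0 0 -0.4 0"

```text
time_s: 15.05
tool_pos: [0.5325, -0.101, 0.2691]
tool_rot: [101.9, 86.9, 26.9]
force: [-13.1, 1.2, 30.1]
grip_width: 0.0002
```

Request:
carry_out --pt "0 0 0.6 0" --pt "0 0 3 0" --pt "0 0 5 0" --pt "0 0 5 0" --pt "0 0 5 0" --pt "0 -3 4 0" --pt "-2 -4 0 0" --pt "-2 -4 0 0" --pt "-2 -4 0 0" --pt "-2 -4 0 0" --pt "-2 -4 0 0" --pt "0 0 0 0"

```text
time_s: 16.25
tool_pos: [0.425, -0.3343, 0.5036]
tool_rot: [98.1, 86.9, 23.5]
force: [-0.0, 0.4, 0.4]
grip_width: 0.0003
```

```bash
python3 - <<'E'
from st import *
print(o['time_s'],o['force'],g)
b=viewer.read_camera('scene')[:,:,::-1];t=viewer.read_camera('top')[:,:,::-1]
b=cv2.resize(b[170:290,180:310],(433,400),interpolation=cv2.INTER_CUBIC);t=cv2.resize(t[160:280,335:445],(367,400),interpolation=cv2.INTER_CUBIC)
cv2.imwrite('pics/v7.png',np.hstack([b,t]))
E
```

```text
16.25 [-0.03366627  0.40216104  0.4102387 ] [ 0.43310011 -0.33077441  0.34033641]
```

View pics/v7.png

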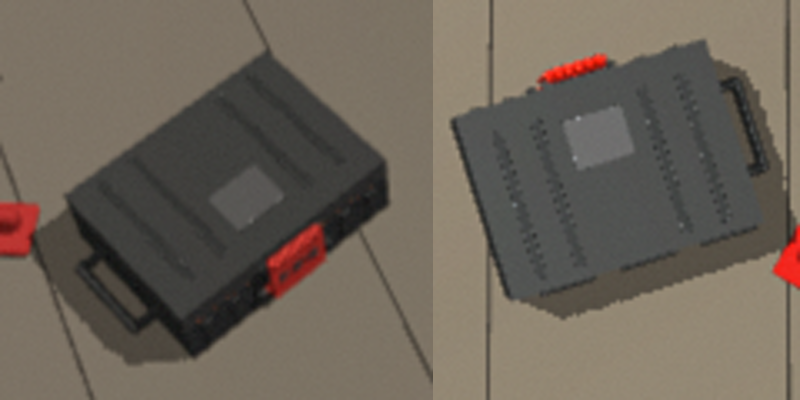

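```bash
python3 -c "
from cell import env
print(env.sign_off())"
```

```text
the job is handed in; nothing more can be done
None
```

The clamp is in the case and the lid is shut and appears latched. However, the wrist force passed its 120 N limit once, so the run may be judged a fail. I handed the job in after about 16 s of robot time.

- **Force limit broken:** at t = 3.9 s, just before the grasp, I stepped down too far. The fingertips hit the bench and the wrist force read about 178 N. I backed off in the next row; later contact readings, taken at the end of each call, stayed below about 40 N.
- **Clamp:** I gripped it by the navy handle and set it on its side on the foam. A picture taken before closing the lid shows it lying flat and clear of the walls.
- **Lid:** I swung it over with the open fingers straddling its free edge, then pressed it down with the fingers closed until it was rim on rim, at about 35 N.
- **Latch check:** after letting go, I touched the lid again. There was no force 4 mm above the rim-on-rim height and 12 N at 1.7 mm above it. That fits a latched lid; an unlatched one should have met the fingers at about 5 mm.
- **Final pictures:** the lid is flat, no orange seal shows, and the red clip is upright over the lip. The gripper is clear and reads no force. I saw nothing else touched or moved, but I did not measure the other objects again.

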